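# Inspect a weld through the guide in the box lid

### The arm

A 6-joint arm with a two-finger parallel gripper is mounted at the origin on the work surface. World frame = base frame: x ahead of the robot, y to its left, z up, the work surface at z = 0. Lengths are in m, angles in rad, forces in N, time in s.
With the tool pointing down it reaches from about 0.3 to 1 m from the base axis. Payload 5.1 kg.
Tool frame: the origin (TCP) lies on the centre line of the jaws, within the pads' length; the fingertips stand 14 mm ahead of it and the grasp point (between the pads) lies 5 mm behind it (ctrl.nose_length is the distance from the TCP to the fingertips, in m); z points along the fingers, y is the direction in which the jaws open and shut (so a half turn about z gives the same grasp; the last joint's range is limited). The gripper opens to 95 mm and grips with 3 to 60 N. Pads are 20 mm wide; open, the fingers measure 119 mm over their backs; the gripper's body (75 mm by 180 mm) begins 59 mm behind the grasp point.
Start: joints at [1.21, 0.124, 1.65, -0, 1.367, -0.083], TCP at [0.178, 0.625, 0.229] pointing down, gripper open.
Joint ranges: [-2.61, 2.61], [-1.02, 2.33], [0.03, 2.71], [-1.35, 4.49], [0.32, 2.68], [-2.91, 2.91]. Speed limits (rad/s): [2.57, 2.57, 3.14, 3.14, 3.14, 3.14].

### API

Orientations are given as a unit quaternion [x, y, z, w].
In Python, from rig import ctrl, vision gives the robot as it stands.
- The arm moves only by the tool carry_out, never from a script. Its argument "targets" is one flat list of numbers, 7 for each row, row after row: the shift along the tool's x, y, z in mm, then the turn, a rotation vector about the tool's x, y, z in rad, then the opening in per cent of the stroke, from 0 (shut) to 100 (fully open). A call has 1 to 12 rows; each row is the pose to reach, as a shift and turn from the pose measured when the call began, along the tool's axes at that moment; what a row does not reach only later rows make up. A row lasts 1/8 s, in which the tool goes at most 62.5 mm and 10.7 degrees, less where a joint would pass 70% of its speed; a pose out of reach is approached as far as the arm can. A call with a gripper value outside its range is refused whole. The fingers move at their own pace and stop on an object; "squeeze" is the grip in N (left out, the last holds). Time passes only in rows, so rows that repeat a pose let the fingers close. It gives the time, the measured TCP pose, the force and the opening at its end, in the units of the state.
- ctrl.observe(): the state, without advancing time (a new reading comes with each control period).
- vision.grab_frame(name): name is "side" or "top"; returns (picture, depth): 480x640x3 uint8, red, green, blue; 480x640 float32, m along the optical axis (not along the pixel's ray), 0 where there is no reading.
- vision.get_calibration(name): a dict with "camera_matrix" (3x3 intrinsics, pixels), "extrinsics" (4x4, takes a point from camera to world coordinates). Camera axes: x right, y down, z forward; pixel columns grow to the right and rows downward; lengths in m; the calibration is good to about 2 mm. A picture is of the moment at which its call begins. get_calibration takes no time and is no camera call.
- ctrl.sign_off(): hands the job in, once; it reports no verdict.
The state is a dict: "time": time; "joints": joint angles; "qd": joint speeds; "effort": joint torques, N m; "eef_pos": TCP position; "ee_rot": TCP orientation; "force": force on the tool from outside, world axes, zero at the start; "wrist_torque": the same for the moment, N m; "grip_width": opening from 0.0 (shut) to 1.0 (fully open).
Only numpy, scipy, OpenCV 4.12 (cv2) and the standard library are available. Lean on these libraries where they do the work, as an engineer would, in place of code of your own. Each camera call takes 0.05 s, during which the arm holds its last target.

### The job

Gently close the hinged lid of the steel inspection box, then take the probe by its black handle out of its stand and lower its rod, upright, down the middle of the round guide in the lid, without touching the guide, the lid or the box, until the tip is about 50 mm below the guide's top rim. Finish while holding the probe there, still and centred in the guide and carried by the gripper alone. Leave the other things on the bench where they are.

Things in the scene. Friction and masses are not known exactly. Their poses are not given: they have to be found in the camera images.
- fixture: Grey open-topped steel inspection box, 160 (x) by 150 (y) by 90 mm high, 6 mm walls, fixed to the bench, at a new place and yaw each time. Origin: centre of its underside; z up; its x axis points from the front (lid tab side) to the hinge. A small welded steel square, 100 mm wide and 45 mm high, open on top, is fixed on its inner floor: the guide stands over its middle, and its inner floor is 11 mm above the bench. The lid belongs to this box.
- lid (a joint): Angle of the box's aluminium lid: 0 = closed flat on the box, grows as it opens upward (starts 0.7 to 1.15 rad open). The lid is a 160 by 150 by 6 mm plate of 0.4 kg; the hinge is stiff (about 0.5 N m of friction) and the lid stays where it is left; it can be pushed shut from above at the tab with under 8 N.
- lid_hinge (a point): A point on the hinge axis, at the lid's underside in the middle of the box's rear (+x of the box) upper edge, 90.5 mm above the bench. The hinge axis runs along the box's y.
- lid_tab (a point): Middle of the upper face of the thumb tab that sticks out of the middle of the lid's front edge (tab 50 mm wide, 25 mm long, 6 mm thick); 170 mm from the hinge along the lid, 6 mm above the lid's underside. Moves and turns with the lid: x along the lid towards the hinge, z out of its upper face.
- guide_mouth (a point): Centre of the top rim of the round steel guide bush in the middle of the lid, 80 mm from the hinge along the lid. Its bore is 30 mm wide, 46 mm outside, and 20 mm long right through lid and bush; the rim stands 14 mm above the lid's upper face, 110.5 mm above the bench when the lid is closed. z along the bore, outward. Moves with the lid.
- stand: Grey steel stand for the probe, 100 by 100 mm foot, 102 mm high, fixed to the bench at a new place and yaw each time. Origin: centre of its underside. Its top plate (90 by 90 mm) has a 20 mm hole in the middle through which the rod hangs; the probe's flange rests on the top.
- probe: The probe, one rigid piece of 110 to 220 g, upright in the stand at the start: a steel rod 12 mm in diameter and 85 mm long, above it a flange 34 mm in diameter and 6 mm thick, above that a black round handle 26 mm in diameter and 60 mm high. Origin: centre of the rod's lower end; z along the rod towards the handle.
- probe_grip (a point): Centre of the probe's handle, on the axis, half-way up: 121 mm above the rod's lower end. With the probe in the stand it is 138 mm above the bench.
- probe_tip (a point): Centre of the flat lower end of the probe's rod.
- magnet: Loose yellow and steel triangular welding magnet, about 100 mm wide and 18 mm thick, lying flat; to be left alone. Origin: middle of its underside.
- stop: Loose blue angle bracket on a round steel foot 70 mm wide, 84 mm high; to be left alone. Origin: centre of its underside.
- offcut: Loose bare steel block, 60 by 40 by 30 mm; to be left alone. Origin: centre of its underside.
Things that resemble listed ones, but are neither listed nor needed, are in the scene too. Of the things like the probe, leave any that is turquoise; of the rest the smaller one is meant.

How it is judged:
By the outcome, as a careful person would: the job done as asked, in the order asked, and still so for the second after the job is handed in, while the arm keeps its last pose, push and grip.
It also fails if it takes over 61 s, if anything falls off the work surface, if the arm or the gripper's body presses on something with over 40 N, if the wrist force passes 120 N, or if a joint passes its speed limit or range.

## Working session

There is one attempt and no reset: what is moved stays moved. The work goes in short steps, Python scripts to look and compute and a tool call to move; the robot and the scene stay as the last step left them, time stands still between calls to the robot, and variables do not carry over. Pictures are saved under pics/ and viewed, and the job is handed in when it is done.

Besides the shell and the picture viewer there is one more tool, called as name(argument=value, ...), one argument or row to a line, values as JSON. carry_out: Moves the arm, as the interface text tells. Its arguments: {"type":"object","properties":{"targets":{"type":"array","items":{"type":"number"}},"squeeze":{"type":"number"}},"required":["targets"]}

```bash
mkdir -p pics; ls; cat > h.py <<'E'
import numpy as np,cv2
from rig import ctrl,vision
def grab(n,tag):
    p,d=vision.grab_frame(n); np.savez(f'pics/{tag}.npz',p=p,d=d); cv2.imwrite(f'pics/{tag}.png',p[:,:,::-1]); return p,d
def load(tag):
    z=np.load(f'pics/{tag}.npz'); return z['p'],z['d']
def cal(n):
    c=vision.get_calibration(n); return np.array(c['camera_matrix']),np.array(c['extrinsics'])
def pts(n,d):
    K,E=cal(n); v,u=np.mgrid[:480,:640]
    P=np.stack([(u-K[0,2])/K[0,0]*d,(v-K[1,2])/K[1,1]*d,d],-1)
    return P@E[:3,:3].T+E[:3,3]
def ray(n,u,v,z):
    K,E=cal(n); r=E[:3,:3]@np.linalg.solve(K,[u,v,1.]); o=E[:3,3]; return o+r*(z-o[2])/r[2]
def proj(n,X):
    K,E=cal(n); c=(np.asarray(X)-E[:3,3])@E[:3,:3]; p=c@K.T; return p[...,:2]/p[...,2:]
E
python3 - <<'E'
from h import *
for n in('side','top'):
    grab(n,n+'0'); K,E=cal(n); print(n,K.round(1).tolist(),E.round(3).tolist())
print(ctrl.observe())
E
```

```text
pics
side [[556.9, 0.0, 330.4], [0.0, 556.9, 240.1], [0.0, 0.0, 1.0]] [[-0.837, -0.406, 0.366, 0.187], [-0.547, 0.609, -0.575, 0.682], [0.011, -0.682, -0.732, 0.981], [0.0, 0.0, 0.0, 1.0]]
top [[623.8, 0.0, 313.0], [0.0, 623.8, 238.1], [0.0, 0.0, 1.0]] [[-0.001, -0.985, 0.175, 0.368], [-1.0, 0.0, -0.002, 0.003], [0.002, -0.175, -0.985, 1.377], [0.0, 0.0, 0.0, 1.0]]
{'time': 0.1, 'joints': array([ 1.21039059e+00,  1.24432459e-01,  1.65155355e+00, -2.25435803e-05,
        1.36747600e+00, -8.25915060e-02]), 'qd': array([ 1.38333378e-03, -6.61274201e-04, -4.03512054e-03, -6.83679372e-05,
        5.22648716e-05,  9.80595770e-04]), 'effort': array([ 5.03762039e-04, -4.18883979e+01, -3.61094713e+01,  7.77196465e-02,
        4.61604435e-02, -5.34408673e-05]), 'eef_pos': array([0.17809669, 0.62454576, 0.22750522]), 'ee_rot': array([ 1.38458513e-01,  9.90367793e-01, -9.14270495e-04, -1.94573899e-04]), 'force': array([-0.1985833 ,  0.13094714,  0.09746478]), 'wrist_torque': array([-0.0400204 ,  0.02417526,  0.02965943]), 'grip_width': 0.9970747859213698}
```

View pics/side0.png

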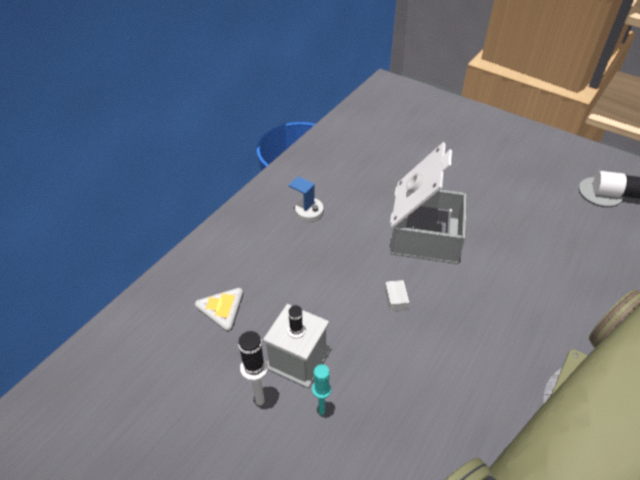

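View pics/top0.png

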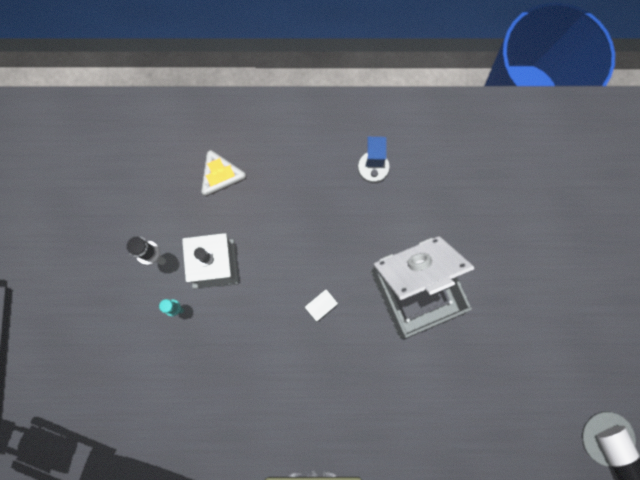

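The side view shows the open box at (430,220) and the stand with a black probe at (296,318). Probe-like candidates:
- small black probe in the stand: side (296,318), top (204,256)
- bigger black probe, free-standing: side (252,350), top (140,247)
- turquoise probe: side (321,380), top (170,307)

I choose the one in the stand, since it is the smaller non-turquoise one. Next I'll check it in a crop and measure.

```bash
python3 - <<'E'
from h import *
p,d=load('side0');t,dt=load('top0')
a=cv2.resize(p[270:430,190:350],(400,400),interpolation=2)
b=cv2.resize(t[210:340,370:500],(400,400),interpolation=2)
cv2.imwrite('pics/crop1.png',np.hstack([a,b])[:,:,::-1])
for n,im,dd,(r0,r1,c0,c1) in (('side',p,d,(130,270,380,480)),('top',t,dt,(220,345,360,485))):
    P=pts(n,dd)[r0:r1,c0:c1].reshape(-1,3); P=P[np.isfinite(P).all(1)&(P[:,2]>0.01)]
    print(n,len(P),P.min(0).round(3),P.max(0).round(3)); print(np.histogram(P[:,2],bins=np.arange(0,.3,.02))[0])
    # lid plane RANSAC on points z>0.1
    Q=P[P[:,2]>0.1]; rng=np.random.default_rng(0);best=None
    for _ in range(400):
        s=Q[rng.choice(len(Q),3,False)];nn=np.cross(s[1]-s[0],s[2]-s[0]);
        if np.linalg.norm(nn)<1e-6: continue
        nn/=np.linalg.norm(nn);m=abs((Q-s[0])@nn)<0.003
        if best is None or m.sum()>best.sum():best=m
    c=Q[best].mean(0);nn=np.linalg.svd(Q[best]-c)[2][2];nn*=np.sign(nn[2])
    print('lid',best.sum(),len(Q),c.round(4),nn.round(4),'angle',np.arccos(nn[2]),'yaw of n',np.arctan2(nn[1],nn[0]))
# stand top
for n,dd,(r0,r1,c0,c1) in (('side',d,(295,390,255,335)),('top',dt,(228,292,176,242))):
    P=pts(n,dd)[r0:r1,c0:c1].reshape(-1,3)
    S=P[abs(P[:,2]-.102)<.004]; r=cv2.minAreaRect(S[:,:2].astype(np.float32)*1000); print('stand',n,len(S),r, S[:,2].mean())
    H=P[(P[:,2]>.115)&(P[:,2]<.175)];print('handle',len(H),H.mean(0).round(4),H.min(0).round(4),H.max(0).round(4))
    T=H[H[:,2]>.163];print(' top',len(T),T.mean(0).round(4))
E
```

```text
side 5837 [ 0.187 -0.323  0.01 ] [0.598 0.682 0.981]
[552 792 914 690 705 268 228 248 357 353 318 275  78   0]
lid 1789 2184 [ 0.5182 -0.2069  0.1754] [0.7709 0.3225 0.5493] angle 0.9892117612128959 yaw of n 0.3962375381945116
top 5779 [ 0.368 -0.326  0.01 ] [0.597 0.003 1.377]
[669 261 418 198 757 406 332 424 493 600 531 483 145   0]
lid 2970 3476 [ 0.5199 -0.2145  0.1769] [0.7729 0.3203 0.5477] angle 0.9911260474670853 yaw of n 0.39283020934526747
stand side 1573 ((519.0310668945312, 228.49783325195312), (113.43598937988281, 184.0598602294922), 77.55432891845703) 0.10170862823402438
handle 932 [0.5136 0.2789 0.145 ] [0.438  0.209  0.1155] [0.5656 0.3529 0.1748]
 top 185 [0.5503 0.2459 0.1676]
stand top 1450 ((552.7471923828125, 219.72470092773438), (91.16598510742188, 91.1198959350586), 7.2665629386901855) 0.1021156296880534
handle 209 [0.5493 0.219  0.1581] [0.5386 0.2084 0.1156] [0.5649 0.2338 0.1738]
 top 140 [0.5511 0.221  0.1682]
```

View pics/crop1.png

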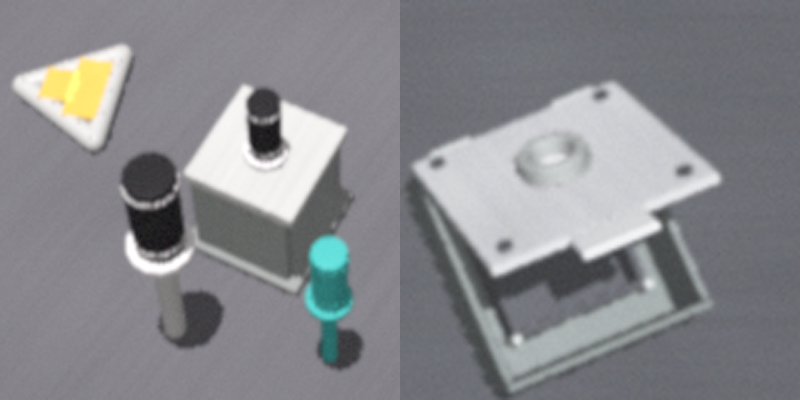

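The crop confirms the small black probe stands in the stand plate, with the taller black one and the turquoise one free-standing beside it. Now the box geometry.

```bash
python3 - <<'E'
from h import *
p,d=load('side0');t,dt=load('top0')
for n,dd,c0,yaw,nn,(r0,r1,a0,a1) in (('side',d,[.5182,-.2069,.1754],.394,[.7709,.3225,.5493],(130,270,380,480)),('top',dt,[.5199,-.2145,.1769],.394,[.7729,.3203,.5477],(220,345,360,485))):
    P=pts(n,dd)[r0:r1,a0:a1].reshape(-1,3); P=P[(P[:,2]>0.012)&(P[:,2]<.4)]
    c0=np.array(c0);nn=np.array(nn);ex=np.array([np.cos(yaw),np.sin(yaw),0]);ey=np.array([-ex[1],ex[0],0])
    s=(P-c0)@nn
    L=P[(abs(s)<.003)&(P[:,2]>.085)]
    al=np.cross(ey,nn); # along lid towards hinge
    uv=np.stack([L@al,L@ey],1)
    r=cv2.minAreaRect((uv*1000).astype(np.float32));print(n,'lidrect',r)
    # hinge from plane
    X=P@ex;Y=P@ey
    # H: ex coordinate hx: point (hx*ex + .. , .0905): (hx*ex.nn)+.0905*nz - c.nn=-.006
    hx=(-.006+c0@nn-.0905*nn[2])/(ex@nn);print('hinge x(box axis)',hx)
    core=uv[:,0]<np.inf
    for lo,hi in((-.14,-.02),):
        dist=(hx*al@ex+.0905*al[2])-uv[:,0]; 
        m=(dist>.02)&(dist<.14); print('lid y pct',np.percentile(uv[m,1],[.5,1,99,99.5]).round(4),'dist max',np.percentile(dist,[.5,99.5]).round(4))
    tab=uv[dist>.162];print('tab',len(tab),np.percentile(tab[:,1],[2,98]).round(4),dist.max())
    G=P[(s>.008)&(s<.020)];gd=(hx*al@ex+.0905*al[2])-G@al
    G=G[(gd<.12)&(gd>.04)];print('guide',len(G),'y',(G@ey).min(),(G@ey).max(),'d',((hx*al@ex+.0905*al[2])-G@al).min(),((hx*al@ex+.0905*al[2])-G@al).max())
    B=(P[:,2]<.094)&(P[:,2]>.02)&(s<-.01);print('box y',np.percentile(Y[B],[.5,1,99,99.5]).round(4),'x',np.percentile(X[B],[.5,1,99,99.5]).round(4))
    R=(P[:,2]<.094)&(P[:,2]>.087)&(s<-.01);print('rim y',np.percentile(Y[R],[1,99]).round(4),'x',np.percentile(X[R],[1,99]).round(4),'z',np.median(P[R,2]), R.sum())
    b=pts(n,dd);print('bench z',np.median(b[300:,400:480][:,:,2]) )
# others
Pt=pts('top',dt)
for nm,(r0,r1,a0,a1) in dict(big=(230,270,120,160),turq=(295,320,155,185),blue=(130,185,355,392),lamp=(400,480,570,640)).items():
    Q=Pt[r0:r1,a0:a1].reshape(-1,3);Q=Q[(Q[:,2]>.02)&(Q[:,2]<.6)]
    m=Q[:,2]>Q[:,2].max()-.015;print(nm,Q.max(0).round(3),Q.min(0).round(3),Q[m].mean(0).round(3))
E
```

```text
side lidrect ((81.82868957519531, -398.3486022949219), (158.1627960205078, 194.26161193847656), 89.65286254882812)
hinge x(box axis) 0.44683347585398214
lid y pct [-0.4738 -0.4734 -0.322  -0.3209] dist max [-0.0055  0.1833]
tab 124 [-0.4222 -0.3714] 0.18507402043790686
guide 141 y -0.42089526909385555 -0.3733699527796636 d 0.058896416186987016 0.10344032741879972
box y [-0.4726 -0.4719 -0.3206 -0.32  ] x [0.2885 0.2892 0.4444 0.4462]
rim y [-0.472  -0.3208] x [0.2882 0.4406] z 0.08911675638552341 287
bench z -0.0006498996760976317
top lidrect ((78.14662170410156, -398.78228759765625), (151.53765869140625, 197.4259490966797), 89.92223358154297)
hinge x(box axis) 0.44756152764715224
lid y pct [-0.4731 -0.4723 -0.3242 -0.3238] dist max [-0.0021  0.1864]
tab 254 [-0.4568 -0.3528] 0.1899718022604878
guide 206 y -0.42074580111044485 -0.3756333070213203 d 0.05978675118069686 0.10719766623386498
box y [-0.4732 -0.4728 -0.3233 -0.3231] x [0.2868 0.287  0.4391 0.4423]
rim y [-0.4732 -0.3235] x [0.2868 0.4337] z 0.09031322131642727 436
bench z 0.0009426928125115808
big [0.583 0.354 0.219] [0.536 0.311 0.03 ] [0.559 0.334 0.212]
turq [0.466 0.301 0.157] [0.434 0.272 0.02 ] [0.45  0.287 0.151]
blue [ 0.82  -0.104  0.092] [ 0.737 -0.172  0.02 ] [ 0.795 -0.139  0.084]
lamp [ 0.21  -0.59   0.073] [ 0.104 -0.668  0.02 ] [ 0.158 -0.632  0.063]
```

```bash
cat >> h.py <<'E'
from scipy.spatial.transform import Rotation as R
YAW=.394; EX=np.array([np.cos(YAW),np.sin(YAW),0]);EY=np.array([-EX[1],EX[0],0]);EZ=np.array([0,0,1.])
HX=.4472; YC=-.3977
HINGE=HX*EX+YC*EY+.0905*EZ
GUIDE=(HX-.080)*EX+YC*EY+.1105*EZ
def down(jaw):  # tool z down, y at world angle jaw
    y=np.array([np.cos(jaw),np.sin(jaw),0]);z=-EZ;x=np.cross(y,z);return R.from_matrix(np.stack([x,y,z],1))
def rows(wps,o=None):
    o=o or ctrl.observe();r0=R.from_quat(o['ee_rot']);p0=o['eef_pos']
    for p,j in wps:
        best=min((down(j),down(j+np.pi)),key=lambda q:(r0.inv()*q).magnitude())
        print(np.round(r0.inv().apply(np.array(p)-p0)*1000,1).tolist(),(r0.inv()*best).as_rotvec().round(3).tolist())
def lidtcp(th,d=.170,off=0,w=.012):
    n=np.sin(th)*EX+np.cos(th)*EZ
    return HINGE+d*(-np.cos(th)*EX+np.sin(th)*EZ)+(.006+off)*n+w*EX+.014*EZ
def st():
    o=ctrl.observe();z=R.from_quat(o['ee_rot']).as_matrix();print('t',o['time'],'p',o['eef_pos'].round(4),'jaw',np.arctan2(z[1,1],z[0,1]).round(3),'zax',z[:,2].round(4),'F',o['force'].round(2),'w',round(float(o['grip_width']),3),'j',o['joints'].round(2));return o
E
python3 - <<'E'
from h import *
print(HINGE,GUIDE); st(); a=lidtcp(.99,off=.04); print(a)
rows([((.178,.625,.36),.394),((.33,.25,.36),.394),(a+[0,0,.09],.394),(a,.394)])
E
```

```text
[ 0.56560701 -0.19555522  0.0905    ] [ 0.49173654 -0.22626602  0.1105    ]
t 0.1 p [0.1781 0.6245 0.2275] jaw 1.293 zax [-6.0e-04 -1.8e-03 -1.0e+00] F [-0.2   0.13  0.1 ] w 0.997 j [ 1.21  0.12  1.65 -0.    1.37 -0.08]
[ 0.52606776 -0.2119932   0.27186415]
[0.2, 0.2, -132.5] [-0.002, 0.001, 0.899]
[-248.8, -318.8, -131.9] [-0.002, 0.001, 0.899]
[-564.0, -709.3, -133.1] [-0.002, 0.001, 0.899]
[-564.0, -709.1, -43.1] [-0.002, 0.001, 0.899]
```

carry_out(
  targets=[0,0,-60,0,0,0.1,0,-20,-25,-110,0,0,0.25,0,-50,-65,-130,0,0,0.4,0,-80,-105,-133,0,0,0.55,0,-115,-150,-133,0,0,0.7,0,-150,-195,-133,0,0,0.85,0,-185,-240,-133,0,0,0.9,0,-222,-285,-133,0,0,0.9,0,-260,-330,-133,0,0,0.9,0,-295,-373,-133,0,0,0.9,0,-330,-418,-133,0,0,0.9,0,-365,-460,-133,0,0,0.9,0],
  squeeze=25,
)

```text
time: 1.6
eef_pos: [0.4032, 0.0805, 0.3611]
ee_rot: [0.556, 0.831, -0.001, 0.0]
force: [0.5, 0.2, -0.1]
grip_width: 0.004
```

```bash
python3 - <<'E'
from h import *
st(); a=lidtcp(.99,off=.04)
rows([(a+[0,0,.09],.394),(a,.394)])
E
```

```text
t 1.6 p [0.4032 0.0805 0.3611] jaw 0.393 zax [-3.0e-04 -1.6e-03 -1.0e+00] F [ 0.49  0.25 -0.14] w 0.004 j [ 0.07 -0.47  1.95 -0.    1.66 -0.33]
[-317.2, 1.6, -0.4] [-0.001, 0.001, -0.001]
[-317.1, 1.7, 89.6] [-0.001, 0.001, -0.001]
```

carry_out(
  targets=[-50,0,0,0,0,0,0,-105,0,0,0,0,0,0,-160,0,0,0,0,0,0,-215,1,0,0,0,0,0,-265,1,0,0,0,0,0,-305,2,10,0,0,0,0,-317,2,45,0,0,0,0,-317,2,80,0,0,0,0,-317,2,90,0,0,0,0,-317,2,90,0,0,0,0],
)

```text
time: 2.85
eef_pos: [0.5261, -0.2115, 0.2711]
ee_rot: [0.555, 0.832, -0.001, -0.0]
force: [0.1, -0.5, -0.2]
grip_width: 0.006
```

```bash
python3 - <<'E'
from h import *
st(); grab('side','side1')
import cv2
p,_=load('side1');cv2.imwrite('pics/c1.png',cv2.resize(p[60:280,340:560],(600,600),interpolation=2)[:,:,::-1])
rows([(lidtcp(.99,off=o),.394) for o in(.02,.01,.005)]+[(lidtcp(t),.394) for t in(1.,.95,.9,.8,.7,.6,.5,.4,.3,.2,.1,.05,0,-.02)])
E
```

```text
t 2.85 p [ 0.5261 -0.2115  0.2711] jaw 0.393 zax [-0.0014 -0.0011 -1.    ] F [ 0.07 -0.54 -0.24] w 0.006 j [-0.48 -0.08  1.79 -0.    1.44 -0.87]
[-0.0, -17.4, 11.7] [-0.0, 0.002, -0.001]
[-0.0, -25.7, 17.2] [-0.0, 0.002, -0.001]
[-0.0, -29.9, 19.9] [-0.0, 0.002, -0.001]
[-0.0, -32.6, 21.8] [-0.0, 0.002, -0.001]
[-0.0, -39.8, 26.3] [-0.0, 0.002, -0.001]
[-0.0, -46.8, 31.2] [-0.0, 0.002, -0.001]
[0.0, -59.9, 41.9] [-0.0, 0.002, -0.001]
[0.0, -72.0, 54.0] [-0.0, 0.002, -0.001]
[0.0, -82.7, 67.1] [-0.0, 0.002, -0.001]
[0.1, -92.1, 81.3] [-0.0, 0.002, -0.001]
[0.1, -100.0, 96.3] [-0.0, 0.002, -0.001]
[0.1, -106.4, 112.1] [-0.0, 0.002, -0.001]
[0.2, -111.2, 128.4] [-0.0, 0.002, -0.001]
[0.2, -114.4, 145.1] [-0.0, 0.002, -0.001]
[0.2, -115.3, 153.6] [-0.0, 0.002, -0.001]
[0.2, -115.8, 162.1] [-0.0, 0.002, -0.001]
[0.2, -115.9, 165.5] [-0.0, 0.002, -0.001]
```

View pics/c1.png

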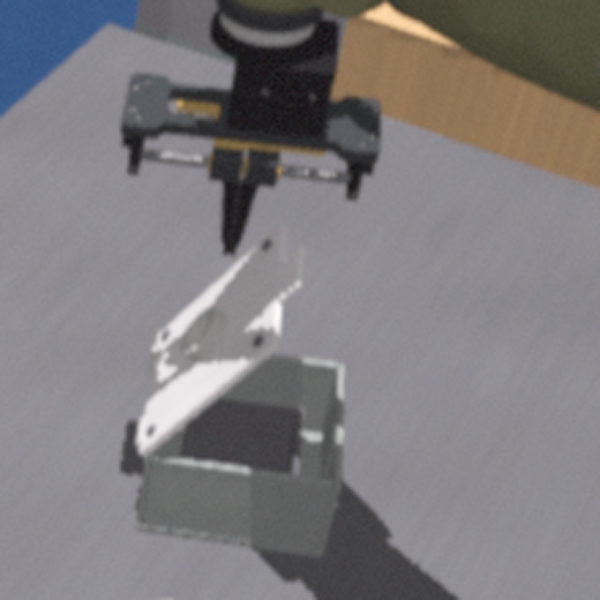

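The crop shows the closed fingers (235,250) just hinge-side of the tab (290,250), above the lid's upper face. Now I'll push along the arc.

carry_out(
  targets=[0,-17,12,0,0,0,0,0,-26,17,0,0,0,0,0,-33,22,0,0,0,0,0,-40,26,0,0,0,0,0,-47,31,0,0,0,0,0,-53,36,0,0,0,0,0,-60,42,0,0,0,0,0,-66,48,0,0,0,0,0,-72,54,0,0,0,0],
)

```text
time: 4.03
eef_pos: [0.4597, -0.2396, 0.2181]
ee_rot: [0.555, 0.832, -0.001, 0.001]
force: [-0.1, 0.0, 2.2]
grip_width: 0.007
```

```bash
python3 - <<'E'
from h import *
st(); grab('side','side2')
p,_=load('side2');cv2.imwrite('pics/c2.png',cv2.resize(p[60:280,340:560],(600,600),interpolation=2)[:,:,::-1])
rows([(lidtcp(t),.394) for t in(.6,.5,.4,.3,.2,.1,.05,0,-.02)])
E
```

```text
t 4.025 p [ 0.4597 -0.2396  0.2181] jaw 0.393 zax [ 5.0e-04 -2.3e-03 -1.0e+00] F [-0.08  0.01  2.21] w 0.007 j [-0.58 -0.17  1.95 -0.    1.35 -0.98]
[-0.3, -9.5, 11.6] [-0.002, 0.001, -0.001]
[-0.3, -18.9, 25.8] [-0.002, 0.001, -0.001]
[-0.3, -26.8, 40.8] [-0.002, 0.001, -0.001]
[-0.3, -33.1, 56.6] [-0.002, 0.001, -0.001]
[-0.3, -37.9, 72.9] [-0.002, 0.001, -0.001]
[-0.3, -41.0, 89.6] [-0.002, 0.001, -0.001]
[-0.3, -41.9, 98.1] [-0.002, 0.001, -0.001]
[-0.2, -42.4, 106.6] [-0.002, 0.001, -0.001]
[-0.2, -42.5, 110.0] [-0.002, 0.001, -0.001]
```

View pics/c2.png

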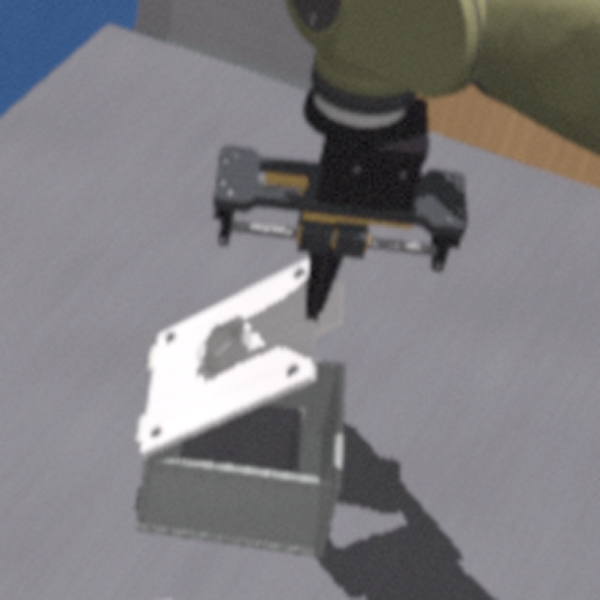

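The lid is following: the finger is at (315,315) on the tab, with 2 N of force. I'll continue, slowing down towards the end.

carry_out(
  targets=[0,-5,6,0,0,0,0,0,-10,12,0,0,0,0,0,-15,19,0,0,0,0,0,-19,26,0,0,0,0,0,-23,33,0,0,0,0,0,-27,41,0,0,0,0,0,-30,49,0,0,0,0,0,-33,57,0,0,0,0,0,-36,65,0,0,0,0,0,-38,73,0,0,0,0,0,-39,80,0,0,0,0,0,-40,86,0,0,0,0],
)

```text
time: 5.58
eef_pos: [0.4216, -0.255, 0.1305]
ee_rot: [0.556, 0.831, -0.001, -0.0]
force: [-1.0, 0.3, 1.3]
grip_width: 0.005
```

```bash
python3 - <<'E'
from h import *
st()
rows([(lidtcp(t),.394) for t in(.1,.05,0,-.02)])
E
```

```text
t 5.575 p [ 0.4216 -0.255   0.1305] jaw 0.393 zax [-0.0017 -0.0015 -1.    ] F [-1.03  0.3   1.32] w 0.005 j [-0.65 -0.15  2.09 -0.    1.2  -1.04]
[-0.4, -0.7, 3.0] [-0.002, 0.001, -0.001]
[-0.4, -1.7, 11.5] [-0.002, 0.001, -0.001]
[-0.4, -2.2, 20.0] [-0.002, 0.001, -0.001]
[-0.4, -2.2, 23.4] [-0.002, 0.001, -0.001]
```

carry_out(
  targets=[0,-1,3,0,0,0,0,0,-1,5,0,0,0,0,0,-1,7,0,0,0,0,0,-2,9,0,0,0,0,0,-2,11,0,0,0,0,0,-2,13,0,0,0,0,0,-2,15,0,0,0,0,0,-2,16.5,0,0,0,0,0,-2,18,0,0,0,0,0,-2,18,0,0,0,0],
)

```text
time: 6.82
eef_pos: [0.4197, -0.2557, 0.1122]
ee_rot: [0.556, 0.831, -0.001, -0.0]
force: [0.4, -0.3, -0.6]
grip_width: 0.003
```

carry_out(
  targets=[0,0,1,0,0,0,0,0,0,2,0,0,0,0,0,0,2,0,0,0,0],
)

```text
time: 7.2
eef_pos: [0.4197, -0.2557, 0.1107]
ee_rot: [0.556, 0.831, -0.001, -0.001]
force: [-1.3, 2.0, 4.9]
grip_width: 0.004
```

carry_out(
  targets=[0,0,0.5,0,0,0,0,0,0,1,0,0,0,0,0,0,1,0,0,0,0],
)

```text
time: 7.58
eef_pos: [0.4198, -0.2557, 0.1107]
ee_rot: [0.556, 0.831, -0.001, -0.001]
force: [-4.0, 2.0, 8.5]
grip_width: 0.006
```

```bash
python3 - <<'E'
from h import *
st(); t,d=grab('top','top2'); p,ds=grab('side','side3')
for n,dd,im in(('top',d,t),('side',ds,p)):
    P=pts(n,dd); 
    X=(P-HINGE)@EX;Y=(P-HINGE)@EY;Z=P[...,2]
    m=(X>-.15)&(X<-.01)&(abs(Y)<.07)&(abs(Z-.097)<.012)&(np.hypot(X+.08,Y)>.03)
    A=np.c_[X[m],Y[m],np.ones(m.sum())];c=np.linalg.lstsq(A,Z[m],rcond=None)[0];print(n,m.sum(),'slopes',c)
    g=(np.hypot(X+.08,Y)<.035)&(Z>.104)&(Z<.116);v,u=np.nonzero(g);print('guide pts',g.sum(),P[g].mean(0),'bbox',u.min(),u.max(),v.min(),v.max(), 'expected px',proj(n,GUIDE))
    if g.sum()>5:
        r=cv2.minAreaRect((P[g][:,:2]*1000).astype(np.float32));print(r)
E
```

```text
t 7.575 p [ 0.4198 -0.2557  0.1107] jaw 0.393 zax [-0.0022 -0.001  -1.    ] F [-3.98  1.99  8.45] w 0.006 j [-0.66 -0.13  2.11 -0.    1.16 -1.05]
top 2721 slopes [ 0.00032121 -0.00096763  0.09701586]
guide pts 65 [ 0.49333469 -0.22207578  0.110238  ] bbox 413 435 273 297 expected px [424.11517405 286.67490651]
((494.198974609375, -225.04502868652344), (47.13499450683594, 41.734310150146484), 8.041434288024902)
side 2142 slopes [ 0.0024123  -0.00136592  0.09611848]
guide pts 169 [ 0.49205382 -0.22462719  0.10878346] bbox 422 441 197 212 expected px [432.28252096 203.51162702]
((492.9554443359375, -225.2487335205078), (42.883358001708984, 48.80870056152344), 23.352359771728516)
```

The lid is closed: the plane fit is flat at 0.096–0.097 m, and extra push gave no travel. I'll retract and go to the probe.

```bash
python3 - <<'E'
from h import *
rows([((.42,-.256,.15),.394),((.43,-.20,.3),.2),((.50,.0,.3),.1),((.551,.221,.30),-.05)])
p,d=load('side0')
# probe in stand: precise axis. side flange/handle: use colours
for n,tag in(('top','top0'),('side','side0')):
    im,dd=load(tag);P=pts(n,dd)
    hsv=cv2.cvtColor(im,cv2.COLOR_RGB2HSV)
    m=(hsv[...,2]<70)&(np.hypot(P[...,0]-.552,P[...,1]-.221)<.03)&(P[...,2]>.11)&(P[...,2]<.18)
    T=P[m&(P[...,2]>.162)];S=P[m&(P[...,2]<.158)]
    print(n,m.sum(),'top face',T.mean(0).round(4),(T.min(0)+T.max(0))[:2]/2,'x',np.ptp(T,0).round(4))
    # circle fit side pts r=13mm
    from scipy.optimize import least_squares
    f=least_squares(lambda c:np.hypot(S[:,0]-c[0],S[:,1]-c[1])-.013,[.552,.221],loss='soft_l1',f_scale=.002).x
    print('circle',f.round(4),len(S))
E
```

```text
[-0.4, 0.0, -39.3] [-0.002, -0.0, -0.001]
[47.5, 30.4, -189.4] [-0.002, 0.0, 0.193]
[205.5, 171.6, -189.7] [-0.002, 0.0, 0.293]
[390.2, 303.3, -190.0] [-0.002, 0.001, 0.443]
top 19 top face [0.5437 0.2106 0.1665] [0.54366288 0.21056907] x [0.002  0.0019 0.0002]
circle [0.552  0.2221] 16
side 212 top face [0.552  0.223  0.1678] [0.55095332 0.22331196] x [0.0217 0.0211 0.0068]
circle [0.5534 0.2218] 119
```

carry_out(
  targets=[0,0,-20,0,0,0,0,5,0,-70,0,0,0.0,0,25,15,-125,0,0,0.1,0,55,35,-170,0,0,0.15,0,95,70,-190,0,0,0.2,50,135,105,-190,0,0,0.25,100,180,140,-190,0,0,0.3,100,225,175,-190,0,0,0.35,100,270,210,-190,0,0,0.4,100,315,245,-190,0,0,0.44,100,355,276,-190,0,0,0.44,100,390,303,-190,0,0,0.44,100],
)

```text
time: 9.18
eef_pos: [0.551, 0.2229, 0.2991]
ee_rot: [0.723, 0.691, -0.001, -0.001]
force: [0.7, 0.4, 0.2]
grip_width: 0.791
```

```bash
python3 - <<'E'
from h import *
st(); t,d=grab('top','top3'); p,ds=grab('side','side4')
rows([((.5525,.2215,.21),-.05),((.5525,.2215,.133),-.05)])
b=cv2.resize(t[200:340,360:500],(500,500),interpolation=2)
cv2.imwrite('pics/c3.png',b[:,:,::-1])
E
```

```text
t 9.175 p [0.551  0.2229 0.2991] jaw -0.046 zax [-2.5e-03 -7.0e-04 -1.0e+00] F [0.71 0.45 0.15] w 0.791 j [ 0.29 -0.03  1.69  0.    1.48  0.34]
[-2.6, 2.0, 88.6] [-0.003, 0.0, 0.007]
[-2.6, 2.3, 165.6] [-0.003, 0.0, 0.007]
```

View pics/c3.png

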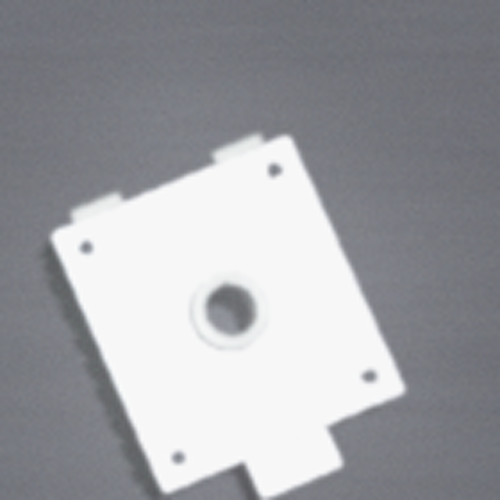

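View pics/side4.png

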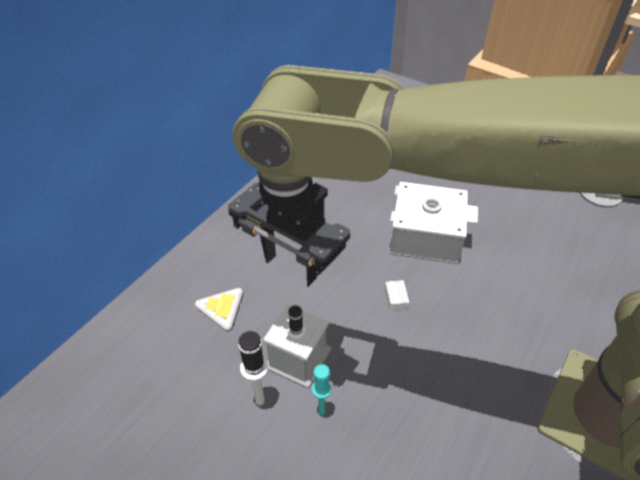

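The lid is closed: top crop shows the guide at (230,310), side view at (431,205). The gripper is above the probe at (296,318). Descending.

carry_out(
  targets=[-2.5,2,30,0,0,0,100,-2.5,2,60,0,0,0,100,-2.5,2,88,0,0,0,100,-2.5,2,108,0,0,0,100,-2.5,2,128,0,0,0,100,-2.5,2,147,0,0,0,100,-2.5,2,160,0,0,0,100,-2.5,2,165.5,0,0,0,100,-2.5,2,165.5,0,0,0,100],
)

```text
time: 10.4
eef_pos: [0.5523, 0.2217, 0.133]
ee_rot: [0.722, 0.692, -0.001, -0.001]
force: [-0.5, -0.5, -0.8]
grip_width: 0.998
```

```bash
python3 - <<'E'
from h import *
st(); p,ds=grab('side','side5');t,d=grab('top','top5')
cv2.imwrite('pics/c5.png',np.hstack([cv2.resize(p[220:400,210:390],(400,400),interpolation=2),cv2.resize(t[190:330,120:260],(400,400),interpolation=2)])[:,:,::-1])
E
```

```text
t 10.4 p [0.5523 0.2217 0.133 ] jaw -0.043 zax [-0.0035  0.     -1.    ] F [-0.54 -0.54 -0.83] w 0.998 j [0.29 0.08 1.86 0.   1.2  0.33]
```

View pics/c5.png

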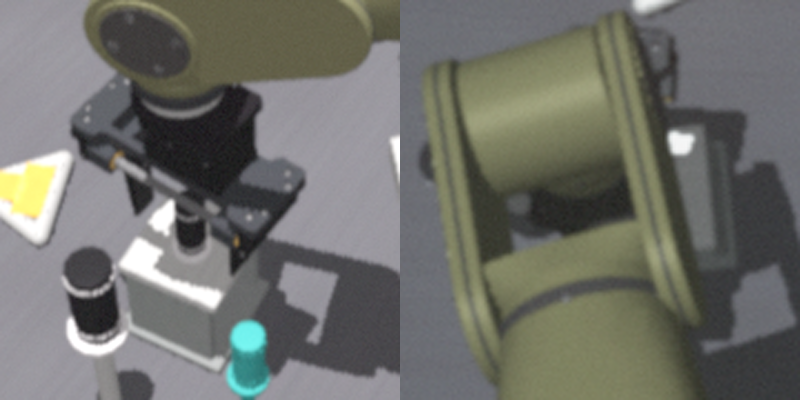

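The fingers straddle the handle at (190,230) in the crop. Closing.

carry_out(
  targets=[0,0,0,0,0,0,60,0,0,0,0,0,0,40,0,0,0,0,0,0,30,0,0,0,0,0,0,20,0,0,0,0,0,0,0,0,0,0,0,0,0,0,0,0,0,0,0,0,0],
  squeeze=30,
)

```text
time: 11.38
eef_pos: [0.5528, 0.2218, 0.1339]
ee_rot: [0.722, 0.692, -0.001, -0.001]
force: [-0.6, 0.2, 0.7]
grip_width: 0.321
```

carry_out(
  targets=[0,0,0,0,0,0,0,0,0,0,0,0,0,0],
)

```text
time: 11.62
eef_pos: [0.5527, 0.2218, 0.1339]
ee_rot: [0.722, 0.692, -0.001, -0.001]
force: [-0.2, -0.2, 1.1]
grip_width: 0.271
```

carry_out(
  targets=[0,0,0,0,0,0,0,0,0,-5,0,0,0,0,0,0,-15,0,0,0,0,0,0,-30,0,0,0,0,0,0,-50,0,0,0,0,0,0,-70,0,0,0,0,0,0,-92,0,0,0,0,0,0,-115,0,0,0,0,0,0,-138,0,0,0,0,0,0,-156,0,0,0,0,0,0,-160,0,0,0,0,0,0,-160,0,0,0,0],
)

```text
time: 13.12
eef_pos: [0.5529, 0.2217, 0.2937]
ee_rot: [0.722, 0.692, -0.001, -0.001]
force: [-0.3, 0.3, -1.7]
grip_width: 0.272
```

```bash
python3 - <<'E'
from h import *
st(); p,ds=grab('side','side6')
cv2.imwrite('pics/c6.png',cv2.resize(p[150:400,190:440],(500,500),interpolation=2)[:,:,::-1])
rows([((.50,.0,.294),0),((GUIDE[0],GUIDE[1],.294),.2)])
E
```

```text
t 13.125 p [0.5529 0.2217 0.2937] jaw -0.043 zax [-2.7e-03  3.0e-04 -1.0e+00] F [-0.34  0.25 -1.69] w 0.272 j [ 0.29 -0.03  1.7   0.    1.47  0.33]
[-223.7, -43.1, -0.9] [-0.004, 0.0, -0.043]
[-450.1, -41.7, -0.8] [-0.004, -0.0, -0.243]
```

View pics/c6.png

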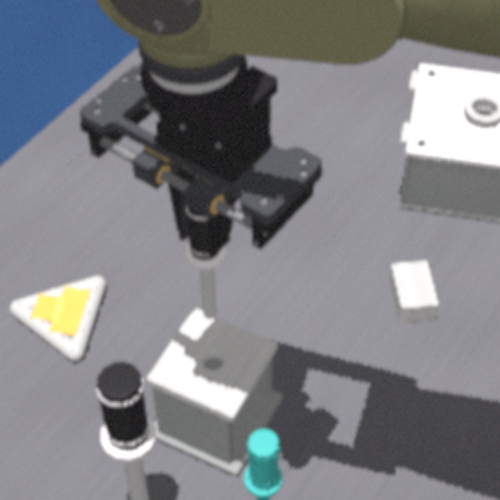

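The probe is held upright (rod at (207,285)), free of the stand. Carrying it over the guide, slowly.

carry_out(
  targets=[-15,-3,0,0,0,0,0,-45,-8,-1,0,0,0,0,-85,-17,-1,0,0,0,0,-125,-25,-1,0,0,0,0,-165,-33,-1,0,0,0,0,-205,-40,-1,0,0,0,0,-245,-43,-1,0,0,0,0,-285,-43,-1,0,0,0,0,-325,-43,-1,0,0,0,0,-365,-43,-1,0,0,0,0,-400,-43,-1,0,0,0,0,-425,-42,-1,0,0,0,0],
)

```text
time: 14.68
eef_pos: [0.4911, -0.203, 0.2932]
ee_rot: [0.723, 0.691, -0.002, -0.002]
force: [0.3, 1.4, -1.6]
grip_width: 0.274
```

carry_out(
  targets=[-10,0,0,0,0,0,0,-22,0,0,0,0,0,0,-25,0,0,0,0,0,0,-25,0,0,0,0,0,0,-25,0,0,0,0,0,0],
)

```text
time: 15.3
eef_pos: [0.4902, -0.2274, 0.2932]
ee_rot: [0.722, 0.691, -0.002, -0.002]
force: [0.3, -0.4, -1.5]
grip_width: 0.267
```

```bash
python3 - <<'E'
from h import *
st(); p,ds=grab('side','side7');t,d=grab('top','top7')
cv2.imwrite('pics/c7.png',np.hstack([cv2.resize(p[100:240,360:500],(400,400),interpolation=2),cv2.resize(t[200:340,360:500],(400,400),interpolation=2)])[:,:,::-1])
# guide from clean top3 / side4: bore dark blob centre -> ray at rim height
for n,tag in(('top','top3'),('side','side4')):
    im,dd=load(tag);P=pts(n,dd);g=cv2.cvtColor(im,cv2.COLOR_RGB2GRAY)
    e=proj(n,GUIDE);u0,v0=e.round().astype(int);s=12 if n=='top' else 11
    print(n,e);print(g[v0-12:v0+13,u0-14:u0+15:1])
E
```

```text
t 15.3 p [ 0.4902 -0.2274  0.2932] jaw -0.044 zax [-5.5e-03  5.0e-04 -1.0e+00] F [ 0.29 -0.36 -1.48] w 0.267 j [-0.53 -0.15  1.81 -0.    1.48 -0.49]
top [424.11517405 286.67490651]
[[247 247 247 247 247 247 247 247 247 247 247 247 247 246 246 246 246 247
  247 247 247 247 247 247 247 247 247 247 247]
 [247 247 247 247 247 247 247 247 247 246 244 243 243 242 242 241 241 244
  246 247 247 247 247 247 247 247 247 247 247]
 [247 247 247 247 247 247 247 247 246 243 240 239 239 238 238 238 239 240
  242 244 246 247 247 247 247 247 247 247 247]
 [247 247 247 247 247 247 246 246 244 241 238 236 229 225 231 234 236 239
  241 241 242 245 247 247 247 247 247 247 247]
 [247 247 247 247 247 245 241 242 241 238 233 221 195 184 195 205 216 227
  236 240 241 243 246 247 247 247 247 247 247]
 [247 247 247 247 246 241 239 240 237 228 207 170 142 136 137 144 159 180
  210 229 239 242 244 246 247 247 247 247 247]
 [247 247 247 246 242 240 241 239 227 194 155 125 114 112 114 118 124 139
  161 193 228 241 241 243 246 247 247 247 247]
 [247 247 247 242 234 240 241 231 199 146 118 113 109 110 113 114 112 12
[... 4465 characters left out ...]
230 193 175 159 157 158 168 173 178 180 175 166
  157 150 161 204 249 255 255 255 255 255 255]
 [255 255 255 255 255 255 255 245 226 196 178 171 160 154 150 153 151 154
  155 160 202 247 255 255 255 255 255 255 255]
 [255 255 255 255 255 255 255 255 255 248 232 221 199 186 185 186 191 204
  206 212 247 255 255 255 255 255 255 255 255]
 [255 255 255 255 255 255 255 255 255 255 255 255 251 246 245 245 247 253
  253 255 255 255 255 255 255 255 255 255 255]
 [255 255 255 255 255 255 255 255 255 255 255 255 255 255 255 255 255 255
  255 255 255 255 255 255 255 255 255 255 255]
 [255 255 255 255 255 255 255 255 255 255 255 255 255 255 255 255 255 255
  255 255 255 255 255 255 255 255 255 255 255]]
```

View pics/c7.png

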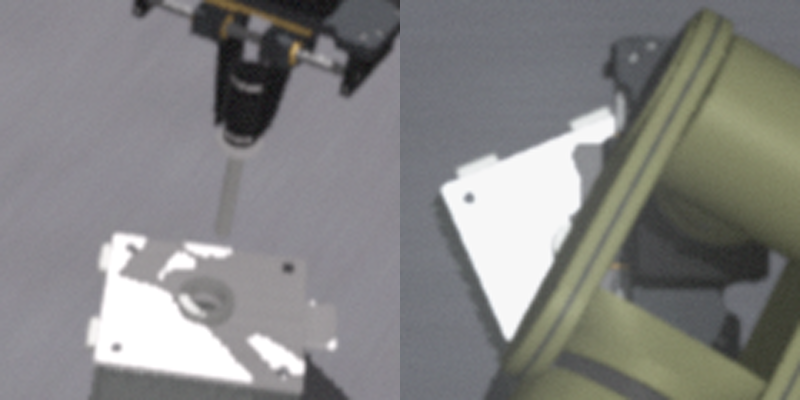

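The side crop shows the rod tip at (224,232) and the guide mouth at (205,303); the top view of the guide is covered by the arm. Next I measure the rod's axis and tip in the side camera.

```bash
cat > rod.py <<'E'
from h import *
def rod(tag,o,zt,zs):
    im,dd=load(tag);g=cv2.GaussianBlur(cv2.cvtColor(im,cv2.COLOR_RGB2GRAY),(0,0),.8).astype(float)
    P=pts('side',dd);hits=[]
    # nominal axis from TCP
    Rm=R.from_quat(o['ee_rot']).as_matrix();p0=o['eef_pos']
    grip=p0-.005*Rm[:,2]
    for z in zs:
        X=grip+Rm[:,2]*((grip[2]-z)/-Rm[2,2])
        e=proj('side',X);m=(abs(P[...,2]-z)<.003)&(np.hypot(P[...,0]-X[0],P[...,1]-X[1])<.012)
        f=P[m].mean(0) if m.any() else [0,0,0]
        v,u=np.nonzero(m)
        print('z',z,'nominal',X.round(4)[:2],e.round(1),'seen px',(u.mean().round(2),v.mean().round(2),m.sum()) if m.any() else None,'surf',np.round(f,4))
E
python3 - <<'E'
from rod import *
rod('side7',ctrl.observe(),0,[.178,.182,.19,.2,.21,.22,.23,.24,.25,.26])
for n,u,v in(('top',424.3,286.25),('side',431.8,203.3)): print(n,ray(n,u,v,.1105))
im,_=load('side7');g=cv2.cvtColor(im,cv2.COLOR_RGB2GRAY);print(g[146:188:2,428:455])
E
```

```text
z 0.178 nominal [ 0.4895 -0.2275] [437.9 181.1] seen px (np.float64(437.33), np.float64(182.11), np.int64(9)) surf [ 0.4889 -0.2232  0.1785]
z 0.182 nominal [ 0.4895 -0.2275] [438.2 179.7] seen px (np.float64(437.38), np.float64(180.92), np.int64(13)) surf [ 0.4892 -0.2229  0.182 ]
z 0.19 nominal [ 0.4896 -0.2275] [438.7 176.9] seen px (np.float64(437.79), np.float64(178.29), np.int64(14)) surf [ 0.4894 -0.2226  0.1897]
z 0.2 nominal [ 0.4896 -0.2275] [439.4 173.4] seen px (np.float64(438.89), np.float64(174.44), np.int64(9)) surf [ 0.4891 -0.2241  0.1996]
z 0.21 nominal [ 0.4897 -0.2275] [440.1 169.8] seen px (np.float64(438.83), np.float64(171.0), np.int64(12)) surf [ 0.4904 -0.223   0.2094]
z 0.22 nominal [ 0.4898 -0.2275] [440.8 166.2] seen px (np.float64(439.82), np.float64(167.36), np.int64(11)) surf [ 0.4894 -0.2218  0.2208]
z 0.23 nominal [ 0.4898 -0.2275] [441.5 162.5] seen px (np.float64(440.64), np.float64(163.79), np.int64(14)) surf [ 0.4896 -0.2231  0.2296]
z 0.24 nominal [ 0.4899 -0.2275] [442.2 158.8] seen px (np.float64(441.5), np.float64(160.25), np.int64(16)) surf [
[... 2061 characters left out ...]
 141 141 141 142 143]
 [137 140 140 142 141 139 138 133 127 126 128 130 130 133 138 137 141 142
  141 139 141 140 141 144 141 142 141]
 [139 139 141 142 140 139 135 128 125 127 129 130 129 135 138 140 141 142
  139 138 140 140 141 141 141 141 140]
 [139 142 140 138 140 139 137 128 128 129 130 129 131 140 140 141 143 140
  141 142 142 142 141 139 141 139 140]
 [140 142 139 142 141 142 138 136 133 134 133 131 135 139 140 141 141 141
  140 141 139 142 142 140 139 140 138]
 [163 156 153 150 147 146 144 142 142 138 141 140 141 142 141 141 140 141
  141 141 140 139 139 139 139 139 139]
 [251 248 245 240 238 234 229 221 214 202 191 186 177 152 140 141 143 142
  143 141 139 140 138 137 141 140 139]]
```

```bash
python3 - <<'E'
from h import *
o=st()
tx,ty=.4922,-.2265
rows([((tx,ty,.293),-.044),((tx,ty,.24),-.044)])
E
```

```text
t 15.4 p [ 0.4902 -0.2275  0.2932] jaw -0.044 zax [-5.5e-03  5.0e-04 -1.0e+00] F [-0.02  0.18 -2.03] w 0.268 j [-0.53 -0.15  1.81 -0.    1.48 -0.49]
[1.1, 2.0, 0.2] [-0.006, -0.0, 0.0]
[1.1, 2.3, 53.2] [-0.006, -0.0, 0.0]
```

carry_out(
  targets=[1,2,0,-0.006,0,0,0,1,2,10,-0.006,0,0,0,1,2,22,-0.006,0,0,0,1,2,35,-0.006,0,0,0,1,2,46,-0.006,0,0,0,1,2,53,-0.006,0,0,0,1,2,53,-0.006,0,0,0,1,2,53,-0.006,0,0,0],
)

```text
time: 16.4
eef_pos: [0.4922, -0.2267, 0.2408]
ee_rot: [0.722, 0.691, 0.0, 0.001]
force: [-0.2, -0.0, -1.5]
grip_width: 0.271
```

```bash
python3 - <<'E'
from rod import *
p,ds=grab('side','side8');o=st()
rod('side8',o,0,[.127,.13,.135,.14,.15,.16,.17,.18,.19,.2])
cv2.imwrite('pics/c8.png',cv2.resize(p[120:240,370:490],(600,600),interpolation=2)[:,:,::-1])
g=cv2.cvtColor(p,cv2.COLOR_RGB2GRAY);print(proj('side',[.4928,-.2265,.1105]));print(g[176:216:2,416:450])
E
```

```text
t 16.45 p [ 0.4922 -0.2267  0.2409] jaw -0.044 zax [ 1.5e-03 -4.0e-04 -1.0e+00] F [-0.14  1.35 -1.42] w 0.271 j [-0.53 -0.12  1.88  0.    1.39 -0.49]
z 0.127 nominal [ 0.4924 -0.2268] [433.2 197.9] seen px (np.float64(432.78), np.float64(199.11), np.int64(9)) surf [ 0.4915 -0.2231  0.1267]
z 0.13 nominal [ 0.4924 -0.2268] [433.4 197. ] seen px (np.float64(432.78), np.float64(198.44), np.int64(9)) surf [ 0.4913 -0.2215  0.1301]
z 0.135 nominal [ 0.4924 -0.2268] [433.7 195.3] seen px (np.float64(432.75), np.float64(196.62), np.int64(8)) surf [ 0.4922 -0.2216  0.135 ]
z 0.14 nominal [ 0.4924 -0.2268] [434.  193.7] seen px (np.float64(433.15), np.float64(194.69), np.int64(13)) surf [ 0.4923 -0.222   0.1406]
z 0.15 nominal [ 0.4924 -0.2268] [434.7 190.3] seen px (np.float64(433.64), np.float64(191.45), np.int64(11)) surf [ 0.4926 -0.2218  0.1503]
z 0.16 nominal [ 0.4923 -0.2268] [435.4 187. ] seen px (np.float64(434.3), np.float64(188.2), np.int64(10)) surf [ 0.4927 -0.2222  0.1596]
z 0.17 nominal [ 0.4923 -0.2268] [436.  183.6] seen px (np.float64(434.91), np.float64(184.64), np.int64(11
[... 2602 characters left out ...]
 240 201 180 161 148 135 139 147 141 133 127 117 110 105 105 110 115
  124 131 138 131 126 128 130 132 145 150 152 153 153 153 152 153]
 [255 255 255 255 246 232 202 160 146 149 141 135 130 130 125 120 118 118
  122 125 131 133 131 129 129 136 145 154 153 153 152 152 153 152]
 [255 255 255 255 255 255 255 225 174 147 140 134 130 131 132 134 135 135
  135 132 128 129 128 128 134 146 153 152 153 153 151 151 151 152]
 [255 255 255 255 255 255 255 255 254 237 215 180 145 134 131 133 133 132
  130 129 127 130 135 143 148 154 152 154 155 156 154 156 155 155]
 [255 255 255 255 255 255 255 255 255 255 255 255 237 195 156 146 144 141
  144 146 145 149 151 152 149 153 152 153 153 154 152 152 153 151]]
```

View pics/c8.png

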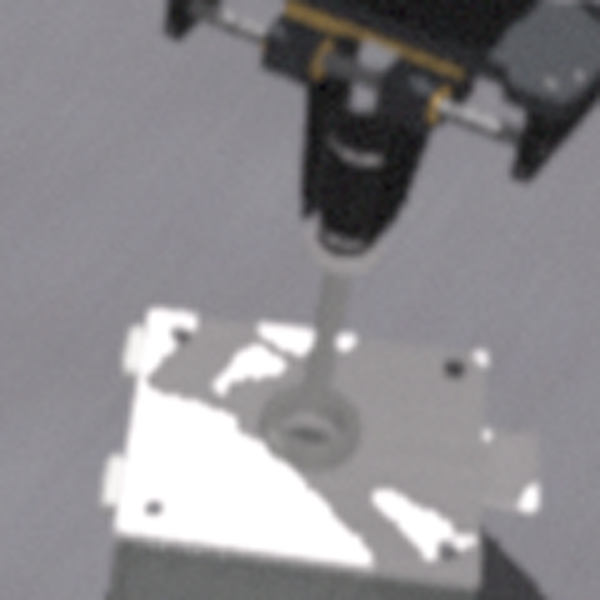

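The side crop shows the rod coming down over the mouth (rod foot at about (318,395), guide ring centre (310,425)). A 1 mm correction is needed; then I'll lower halfway and look again.

carry_out(
  targets=[0,-1,0,0,0,0,0,0,-1,5,0,0,0,0,0,-1,11,0,0,0,0,0,-1,17,0,0,0,0,0,-1,23,0,0,0,0,0,-1,29,0,0,0,0,0,-1,33,0,0,0,0,0,-1,33,0,0,0,0,0,-1,33,0,0,0,0],
)

```text
time: 17.58
eef_pos: [0.4914, -0.2268, 0.2082]
ee_rot: [0.722, 0.691, 0.0, 0.001]
force: [-0.4, -0.5, -0.9]
grip_width: 0.268
```

```bash
python3 - <<'E'
from rod import *
p,ds=grab('side','side9');grab('top','top9');o=st()
rod('side9',o,0,[.115,.12,.13,.14,.15,.16,.17])
cv2.imwrite('pics/c9.png',cv2.resize(p[150:230,390:470],(600,600),interpolation=2)[:,:,::-1])
E
```

```text
t 17.675 p [ 0.4915 -0.2268  0.2083] jaw -0.044 zax [ 2.1e-03 -7.0e-04 -1.0e+00] F [-0.63  0.81 -1.47] w 0.269 j [-0.53 -0.11  1.92  0.    1.33 -0.49]
z 0.115 nominal [ 0.4916 -0.2269] [432.7 201.9] seen px (np.float64(432.1), np.float64(203.3), np.int64(10)) surf [ 0.4908 -0.222   0.1149]
z 0.12 nominal [ 0.4916 -0.2269] [433.  200.3] seen px (np.float64(432.0), np.float64(201.5), np.int64(12)) surf [ 0.492  -0.2223  0.1197]
z 0.13 nominal [ 0.4916 -0.2269] [433.7 197.1] seen px (np.float64(432.82), np.float64(198.0), np.int64(11)) surf [ 0.4916 -0.2219  0.131 ]
z 0.14 nominal [ 0.4916 -0.2269] [434.4 193.8] seen px (np.float64(433.33), np.float64(195.11), np.int64(9)) surf [ 0.4919 -0.2225  0.1392]
z 0.15 nominal [ 0.4916 -0.2269] [435.  190.5] seen px (np.float64(433.78), np.float64(191.56), np.int64(9)) surf [ 0.4924 -0.2223  0.1497]
z 0.16 nominal [ 0.4916 -0.2269] [435.7 187.1] seen px (np.float64(435.14), np.float64(188.43), np.int64(7)) surf [ 0.4907 -0.2225  0.1597]
z 0.17 nominal [ 0.4915 -0.2268] [436.4 183.7] seen px (np.float64(437.0), np.float64(187.0), np.int64(1)) surf [ 0.4867 -0.2208  0.1671]
```

View pics/c9.png

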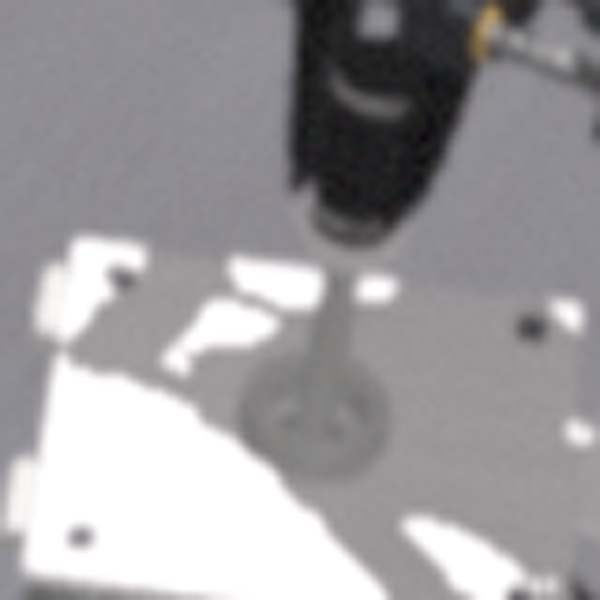

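In the crop the rod is inside the bore at (318,415), with even gaps left and right. Lowering the rest.

carry_out(
  targets=[0,0,4,0,0,0,0,0,0,10,0,0,0,0,0,0,16,0,0,0,0,0,0,22,0,0,0,0,0,0,27,0,0,0,0,0,0,30,0,0,0,0,0,0,31,0,0,0,0,0,0,31,0,0,0,0,0,0,31,0,0,0,0,0,0,31,0,0,0,0],
)

```text
time: 18.92
eef_pos: [0.4916, -0.2269, 0.1775]
ee_rot: [0.722, 0.691, 0.001, 0.001]
force: [0.1, 0.3, -2.2]
grip_width: 0.268
```

```bash
python3 - <<'E'
from rod import *
p,ds=grab('side','side10');t,_=grab('top','top10');o=st();print(o['qd'].round(4))
rod('side10',o,0,[.115,.12,.125,.13,.14])
cv2.imwrite('pics/c10.png',cv2.resize(p[150:230,390:470],(600,600),interpolation=2)[:,:,::-1])
# flange check: white flange underside/side z from depth (expect ~ tip+.085..+.091)
P=pts('side',ds);m=(np.hypot(P[...,0]-.492,P[...,1]+.2265)<.0185)&(np.hypot(P[...,0]-.492,P[...,1]+.2265)>.0135)&(P[...,2]>.12)&(P[...,2]<.155);print('flange z',np.percentile(P[m][:,2],[5,50,95]),m.sum())
E
```

```text
t 19.025 p [ 0.4916 -0.2269  0.1774] jaw -0.044 zax [ 2.4e-03 -9.0e-04 -1.0e+00] F [ 0.45  0.39 -1.71] w 0.275 j [-0.53 -0.08  1.95  0.    1.27 -0.49]
[-0.001   0.0011  0.0008  0.0002 -0.0009 -0.0012]
z 0.115 nominal [ 0.4917 -0.2269] [432.7 201.9] seen px (np.float64(431.83), np.float64(203.0), np.int64(12)) surf [ 0.4916 -0.222   0.1155]
z 0.12 nominal [ 0.4917 -0.2269] [433.  200.3] seen px (np.float64(431.71), np.float64(201.29), np.int64(7)) surf [ 0.4927 -0.2221  0.1202]
z 0.125 nominal [ 0.4917 -0.2269] [433.3 198.7] seen px (np.float64(432.75), np.float64(200.08), np.int64(12)) surf [ 0.4908 -0.222   0.125 ]
z 0.13 nominal [ 0.4917 -0.2269] [433.7 197. ] seen px (np.float64(433.1), np.float64(198.0), np.int64(10)) surf [ 0.4913 -0.2231  0.1302]
z 0.14 nominal [ 0.4917 -0.2269] [434.3 193.8] seen px None surf [0 0 0]
flange z [0.14491754 0.14979661 0.15312103] 47
```

View pics/c10.png

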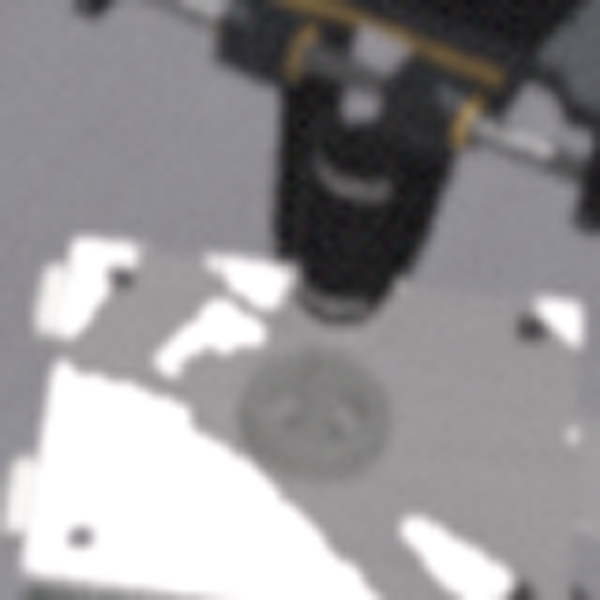

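View pics/top10.png

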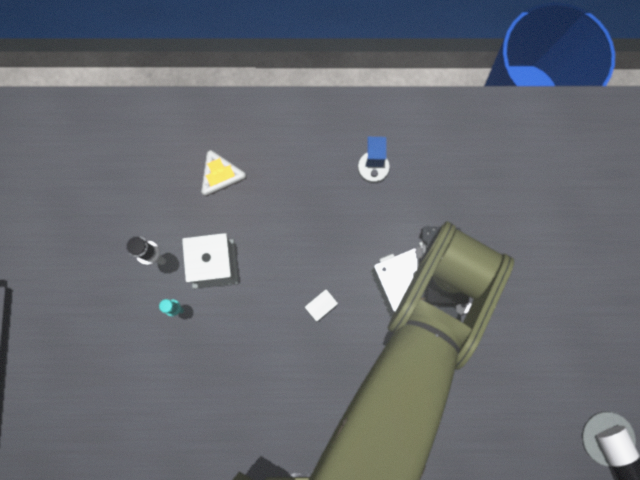

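View pics/side10.png

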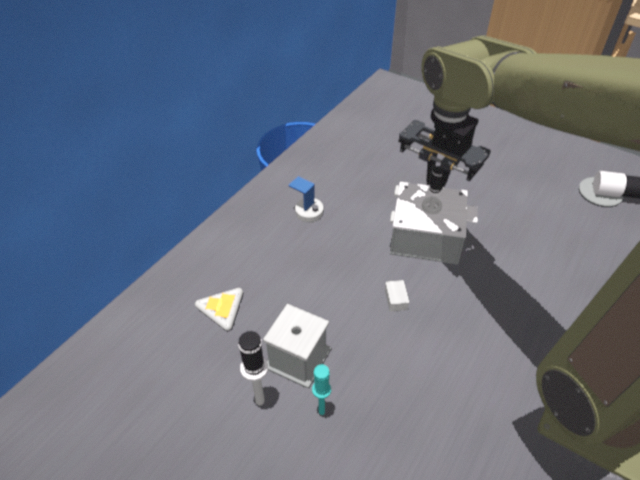

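The rod is centred in the guide at (431,205) in the side view, the flange is at the expected height and the joint speeds are about zero. The wrist still reads about 2 N, the same weight as in free air. Handing in.

```bash
python3 -c "
from h import *
print(ctrl.sign_off())"
```

```text
the job is handed in; nothing more can be done
None
```

I closed the lid, took the small black probe out of its stand and lowered it into the guide. I handed the job in with the gripper still holding it there, at about 19 s of the 61 s. No verdict was reported.

- **Lid:** I pushed it shut at the tab. The highest force I read was about 9.5 N, at the final seating press, slightly over the 8 N you gave for shutting it. The lid then measured flat, with its upper face at 0.096–0.097 m.
- **Depth:** By arm pose and how the probe was gripped, the tip is about 50 mm below the guide's rim. The measured flange height (0.145–0.153 m, about 0.1455–0.1515 m expected) agrees.
- **Centring:** The rod is centred within about 1–2 mm and leans under 0.2°. Arm pose and camera disagree by about 1–2 mm on where the rod is, well inside the 9 mm of free space around it.
- **Contact:** The force in the guide stayed at about the probe's weight as in free air (1.5–2 N), so I saw no sign of touching. The joints were still.
- **Not seen directly:** The arm hid the guide from the top camera, so final centring was checked only from the side. The tip itself was not visible inside the box.
- **Other things on the bench:** They look unmoved in the last pictures.

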